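# Clear the rack and stand the fallen carton in it

## Task

First clear the measuring cylinder out of the wire rack: stand it upright with its whole foot on the blue mat and let go. Then stand the lying carton up on its foot on the bench, clear of the rack, and let go of it there; only then take it again from above and set it down upright inside the rack, flat on the rack's floor between the two tall hoops. Drop or knock over nothing, and leave the other things on the bench where they are.

Things in the scene. Friction and masses are not known exactly. Their poses are not given: they have to be found in the camera images.
- rack: Fixed wire rack: grey base plate 135 (x) x 104 (y) x 6 mm, and two tall hoops of 8 mm steel bar, front and back, axes at x = -54.5 and +54.5 mm, 84 mm wide along y, top 222 mm above the bench (thin cross bars at 70, 145 mm); 101 mm clear between them. Its y sides are open above a low rail (see rack_floor). Origin: centre of the plate's underside, on the bench; z up; yaw within 0.3 rad.
- rack_floor (a point): Centre of the rack's floor (upper side of the base plate, 6 mm above the bench); axes as rack. On each y side runs a low rail of 8 mm bar, axis at y = -45 and +45 mm, top 16 mm above the bench; 82 mm clear between the rails. Things go in or out along y, lifted over a rail, or from above.
- mat: Fixed flat blue mat, 150 x 150 x 4 mm; origin at the centre of its underside, on the bench.
- cylinder: Tall measuring cylinder with orange stopper, loose, 0.15 to 0.3 kg, 300 mm high: foot 66 mm across, tube about 32 mm. Origin: centre of the foot's underside; z up along the tube. It starts upright on the rack's floor, blocking it. Can be gripped across the tube up to 290 mm above the foot, so above the hoops.
- carton: Stiff closed blue carton, teal panel at its top end, loose, 0.1 to 0.2 kg, 58 (its x) x 85 (its y) x 205 mm (its z, foot to top). Origin: centre of its foot, the end away from the teal panel. It starts lying on a 58 x 205 side, own y up, top end to the right (-y) within 0.45 rad. Grip it across its 58 mm, anywhere.
- bottle_blue: Bystander: bottle with blue cap, 56 x 56 x 106 mm, origin under its centre.
- bottle_red: Bystander: bottle with red cap, 48 x 48 x 111 mm, origin under its centre.
- tube_rack: Bystander: small clear rack of capped tubes, 60 x 161 x 82 mm, origin under its centre.
- film_roll: Bystander: white roll standing on end, 54 x 54 x 100 mm, origin under its centre.
- tape_roll: Bystander: roll of tan tape lying flat, 98 x 96 x 25 mm, origin under its centre.
- timer: Bystander: black bench timer, 50 x 76 x 24 mm, origin under its centre.

How it is judged (in metres and radians):
On the way, in this order (a step that is already met when the one before it is completed fails the run):
1. the cylinder stands upright on the blue mat, released (horizontal distance between cylinder and mat below 0.042 m and height (world z) of cylinder below 0.01 m and angle between cylinder's own z axis and vertical below 0.06 rad and contact force between the fingers and cylinder below 0.1 N), for 0.2 s.
2. the carton stands on its foot on the bench, clear of the rack, released (angle between carton's own z axis and vertical below 0.08 rad and height (world z) of carton below 0.008 m and horizontal distance between carton and rack above 0.1 m and contact force between the fingers and carton below 0.1 N), for 0.2 s.
At the end, for the whole second after the job is handed in: Carton upright (0.06 rad), top up, on the rack's floor (5 mm), within 20 mm (rack x) and 22 mm (rack y) of its centre, its x along the rack's y (0.2 rad); cylinder upright (0.06 rad), its whole foot on the blue mat (centres within 42 mm); both released and at rest (all of step 1 and angle between carton's own z axis and vertical below 0.06 rad and z of carton in the frame of rack_floor between -0.003 and 0.005 m and x of carton in the frame of rack_floor between -0.02 and 0.02 m and y of carton in the frame of rack_floor between -0.022 and 0.022 m and angle between the x axis of carton and the y axis of rack, either way round below 0.2 rad and contact force between the fingers and carton below 0.1 N and linear speed of each of carton, cylinder below 0.02 m/s); the robot touches nothing.
It fails at once if the cylinder is tipped over (angle between cylinder's own z axis and vertical above 0.6 rad).
It fails at once if the cylinder or the carton is dropped (moving faster than 0.8 m/s while no finger touches it) ((linear speed of carton above 0.8 m/s and contact force between the fingers and carton below 0.01 N) or (linear speed of cylinder above 0.8 m/s and contact force between the fingers and cylinder below 0.01 N)).
It fails at once if a bystander is moved more than 30 mm or knocked over (distance of any of bottle_blue, bottle_red, tube_rack, film_roll, tape_roll, timer from where it was at the start of the episode above 0.03 m or angle between any of bottle_blue, bottle_red, tube_rack, film_roll, tape_roll, timer's own z axis and vertical above 0.5 rad).
It also fails if it takes over 64 s, if anything falls off the work surface, if the arm or the gripper's body presses on something with over 40 N, if the wrist force passes 120 N, or if a joint passes its speed limit or range.

## Robot

A 6-joint arm with a two-finger parallel gripper is mounted at the origin on a cart in front of the work surface, level with it; the furniture and walls round the work are solid. World frame = base frame: x ahead of the robot, y to its left, z up, the work surface at z = 0. Lengths are in m, angles in degrees, forces in N, time in s.
With the tool pointing down it reaches from about 0.4 to 0.825 m from the base axis. Payload 7 kg.
Tool frame: the origin (TCP) lies midway between the tips of the shut fingers; the grasp point (between the pads) lies r.tcp_to_grasp behind it (r.tcp_to_grasp is the distance from the TCP to the grasp point, in m); x points along the fingers, y is the direction in which the jaws open and shut, and the axes are right-handed (so a half turn about x gives the same grasp; the last joint's range is limited). The gripper opens to 88 mm and grips with 3 to 60 N. Pads are 19 mm wide; open, the fingers measure 130 mm over their backs; the gripper's body (78 mm by 193 mm) begins 47 mm behind the grasp point.
Start: joints at [-52.993, 20.546, 0.682, 0, -70.136, -16.507], TCP at [0.236, -0.632, 0.199] pointing down, gripper open.
Joint ranges: [-176.03, 176.03], [-82.01, 121.73], [-58.28, 71.71], [-173.87, 95.51], [-174.79, -0.11], [-173.66, 173.66]. Speed limits (degrees/s): [136.94, 136.94, 172.46, 180, 180, 180].

## Interface

Orientations are given as [roll, pitch, yaw] about the fixed x, y, z axes, in that order (R = Rz(yaw) Ry(pitch) Rx(roll)).
In Python, from plant import r gives the robot as it stands.
- The arm moves only by the tool carry_out, never from a script. Its argument "moves" is a list of rows, each a list of 7 numbers: the shift along the world's x, y, z in mm, then the turn, a rotation vector about the world's x, y, z in rad, then the opening in per cent of the stroke, from 0 (shut) to 100 (fully open). In form: [[x, y, z, wx, wy, wz, claw], ...]. A call has 1 to 5 rows; each row is the pose to reach, as a shift and turn from the pose commanded when the call began; what a row does not reach only later rows make up. A row lasts 1/10 s, in which the tool goes at most 50 mm and 8.59 degrees, less where a joint would pass 70% of its speed; a pose out of reach is approached as far as the arm can. A call with a gripper value outside its range is refused whole. The fingers move at their own pace and stop on an object; "squeeze" is the grip in N (left out, the last holds). Time passes only in rows, so rows that repeat a pose let the fingers close. It gives the time, the measured TCP pose, the force and the opening at its end, in the units of the state.
- r.get_state(): the state, without advancing time (a new reading comes with each control period).
- r.capture(name): name is "side" or "top"; returns the picture (420x560x3 uint8, blue, green, red); there is no depth.
- r.camera_params(name): a dict with "K" (3x3 intrinsics, pixels), "rvec" (rotation vector, rad) and "tvec" (3), from world to camera coordinates, as OpenCV has them. Camera axes: x right, y down, z forward; pixel columns grow to the right and rows downward; lengths in m; the calibration is good to about 2 mm. A picture is of the moment at which its call begins. camera_params takes no time and is no camera call.
- r.close_job(): hands the job in, once; it reports no verdict.
The state is a dict: "time_s": time; "joints": joint angles; "qd": joint speeds; "joint_torque": joint torques, N m; "tcp_pos": TCP position; "eef_rot": TCP orientation; "contact_force": force on the tool from outside, world axes, zero at the start; "moment": the same for the moment, N m; "gripper_width": finger opening in m.
Only numpy, scipy, OpenCV 4.12 (cv2) and the standard library are available. Lean on these libraries where they do the work, as an engineer would, in place of code of your own. Each camera call takes 0.05 s, during which the arm holds its last target. There are 200 camera calls.

## Working session

There is one attempt and no reset: what is moved stays moved. The work goes in short steps, Python scripts to look and compute and a tool call to move; the robot and the scene stay as the last step left them, time stands still between calls to the robot, and variables do not carry over. Pictures are saved under pics/ and viewed, about 8 in all and at most 12, crops included, and the job is handed in when it is done.

Besides the shell and the picture viewer there is one more tool, called after "Request:" in YAML: its name, and indented under it one key for each argument. carry_out: Moves the arm, as the interface text tells. Its arguments: {"type":"object","properties":{"moves":{"type":"array"},"squeeze":{"type":"number"}},"required":["moves"]}

```bash
ls; mkdir -p pics; python3 - <<'E'
from plant import r
import cv2
for n in("side","top"):
    cv2.imwrite(f"pics/{n}0.png",r.capture(n)); p=r.camera_params(n); print(n,p)
print(r.get_state(), r.tcp_to_grasp)
E
```

```text
pics
side {'K': array([[481.48747233,   0.        , 286.69314684],
       [  0.        , 481.48747233, 205.02158468],
       [  0.        ,   0.        ,   1.        ]]), 'rvec': array([ 0.8268023 , -2.52985543,  1.14657857]), 'tvec': array([0.43814616, 0.30274069, 1.08984258])}
top {'K': array([[464.62954459,   0.        , 280.50234306],
       [  0.        , 464.62954459, 208.80772209],
       [  0.        ,   0.        ,   1.        ]]), 'rvec': array([ 2.02196731, -1.64755741,  0.55856103]), 'tvec': array([-0.20966914,  0.493865  ,  1.40420187])}
{'time_s': 0.1, 'joints': array([-5.29939985e+01,  2.05873598e+01,  6.39560951e-01, -1.76623753e-02,
       -7.01370833e+01, -1.65070396e+01]), 'qd': array([-0.058901  , -0.05054662,  0.13011773,  0.12696896,  0.0468115 ,
       -0.02391641]), 'joint_torque': array([-1.56835187e-03, -5.84163773e+01,  2.93751007e+01,  7.01547548e+00,
        1.01401733e-02, -3.48548292e-05]), 'tcp_pos': array([ 0.2361807 , -0.631817  ,  0.19822042]), 'eef_rot': array([ 95.43997595,  89.91350858, 115.93292435]), 'contact_force': array([-0.11777227, -0.53687448,  0.70399621]), 'moment': array([ 0.02384032, -0.03724583, -0.0119159 ]), 'gripper_width': 0.08759635766255809} 0.0188
```

View pics/top0.png

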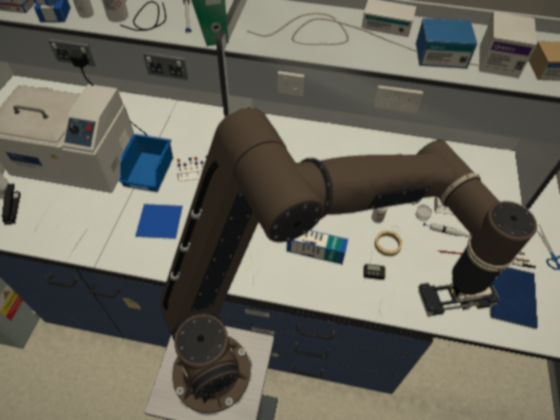

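View pics/side0.png

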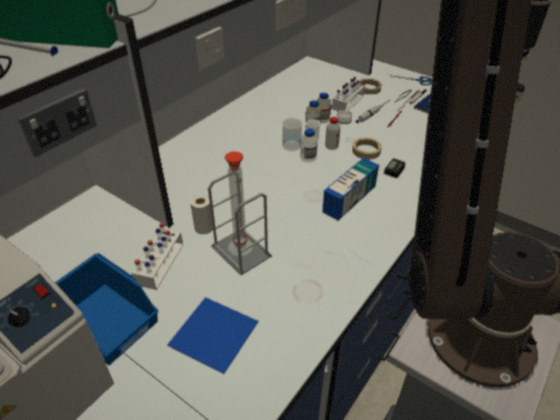

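The side view shows the mat (about 213,334), the rack and cylinder (240,240), and the lying carton (350,188), teal end at the far right. In the top view the arm hides the rack. I'll enlarge the side view to pick corners.

```bash
cat > h.py <<'E'
import numpy as np, cv2
from plant import r
def cam(n):
    p=r.camera_params(n); R=cv2.Rodrigues(p["rvec"])[0]; return p["K"],R,p["tvec"],p["rvec"]
def ray(n,uv,z):
    K,R,t,_=cam(n); d=R.T@np.linalg.inv(K)@np.array([*uv,1.]); c=-R.T@t
    return c+d*(z-c[2])/d[2]
def proj(n,P):
    K,R,t,rv=cam(n); return cv2.projectPoints(np.atleast_2d(np.float64(P)),rv,t,K,None)[0][:,0]
E
python3 - <<'E'
import cv2
from h import *
im=cv2.imread("pics/side0.png")[140:380,160:400]
cv2.imwrite("pics/c1.png",cv2.resize(im,(600,600),interpolation=cv2.INTER_CUBIC))
K,R,t,_=cam("side");print("cam",-R.T@t)
m=cv2.inRange(cv2.cvtColor(cv2.imread("pics/side0.png"),cv2.COLOR_BGR2HSV),(108,150,60),(125,255,255))
m[:295]=0;m[:,:165]=0;m[375:]=0;m[:,265:]=0
n,l,s,c=cv2.connectedComponentsWithStats(m)
for i in range(1,n):
    if s[i,4]>500:
        b=cv2.approxPolyDP(max(cv2.findContours((l==i).astype('uint8'),0,2)[0],key=len),5,True)[:,0]
        print(b.tolist(),[ray("side",q,.004).round(3).tolist() for q in b])
for n,uv,z in(("bb",(310,160),0),("br",(333,148),0),("film",(203,231),0),("tape",(367,150),.0),("timer",(394,170),0),("tubes",(158,270),0)): print(n,ray("side",uv,z).round(3))
E
```

```text
cam [0.00274931 0.76275417 0.94317515]
[[205, 299], [169, 344], [223, 371], [256, 321]] [[0.574, 0.289, 0.004], [0.554, 0.427, 0.004], [0.414, 0.405, 0.004], [0.436, 0.266, 0.004]]
bb [ 0.69  -0.337  0.   ]
br [ 0.665 -0.442  0.   ]
film [0.742 0.119 0.   ]
tape [ 0.566 -0.502  0.   ]
timer [ 0.441 -0.455  0.   ]
tubes [0.736 0.291 0.   ]
```

View pics/c1.png

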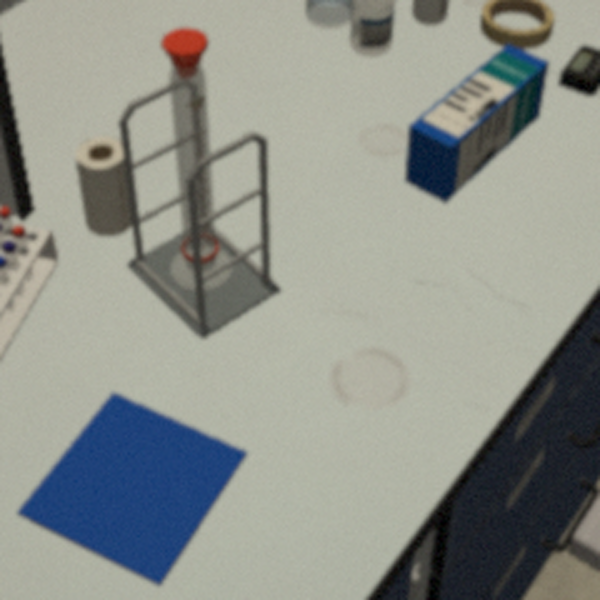

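The crop shows the mat, the rack plate corners at (130,265), (205,337) and (280,290), the stopper at (186,45), and the carton's top-face corners at (412,122), (450,138), (547,62) and (512,47). I'll fit the poses from these.

```bash
cat >> h.py <<'E'
from scipy.optimize import least_squares
def fit(n,loc,uv,x0):
    loc=np.array(loc,float);uv=np.array(uv,float)
    def f(p):
        c,s=np.cos(p[2]),np.sin(p[2]);X=np.c_[c*loc[:,0]-s*loc[:,1]+p[0],s*loc[:,0]+c*loc[:,1]+p[1],loc[:,2]]
        return (proj(n,X)-uv).ravel()
    s=least_squares(f,x0);return s.x,s.fun.reshape(-1,2)
E
python3 - <<'E'
from h import *
C=lambda L:[(160+(a+.5)/2.5-.5,140+(b+.5)/2.5-.5) for a,b in L]
print("rack",fit("side",[(.0675,.052,.006),(-.0675,.052,.006),(-.0675,-.052,.006),(-.0545,.042,.219),(-.0545,-.042,.219)][:3],C([(130,265),(205,337),(280,290)]),[.6,.1,0]))
for q,z in(((197,331),.006),((267,287),.006),((139,258),.006),((192,172),.215),((265,138),.215),((125,116),.215)): print("hoop",ray("side",C([q])[0],z).round(3))
# carton: local footprint, x=world-ish x, -y is top; origin foot centre
print("carton",fit("side",[(.029,0,.085),(-.029,0,.085),(-.029,-.205,.085),(.029,-.205,.085),(-.029,0,0),(.029,0,0)],C([(412,122),(450,138),(547,62),(512,47),(445,199),(408,180)]),[.55,-.2,0]))
print("stopper top",ray("side",C([(186,42)])[0],.306),"foot ring",ray("side",C([(199,262)])[0],.016))
K=lambda p:None
E
```

```text
rack (array([ 0.60516622,  0.1150558 , -0.23231573]), array([[-0.76794032, -0.34473071],
       [-0.51589141,  0.52863864],
       [ 1.29384232, -0.37697927]]))
hoop [0.563 0.178 0.006]
hoop [0.543 0.088 0.006]
hoop [0.68  0.136 0.006]
hoop [0.563 0.167 0.215]
hoop [0.539 0.09  0.215]
hoop [0.666 0.144 0.215]
carton (array([ 0.49332401, -0.14652774, -0.07777399]), array([[-0.9791632 , -0.03416396],
       [ 0.68218634,  2.4094395 ],
       [ 1.82174737, -0.72658016],
       [-0.43921522, -2.22434343],
       [ 0.13926798,  0.56162801],
       [-1.19747215, -0.77376681]]))
stopper top [0.61118901 0.11099976 0.306     ] foot ring [0.61728435 0.10956023 0.016     ]
```

Request:
carry_out:
  moves:
    - [0,0,50,0,0,0,100]
    - [0,0,100,0,0,0,100]
    - [0,0,155,0,0,0,100]
    - [375,743,155,0,0,0,100]
    - [375,743,155,0,0,0,100]

```text
time_s: 0.6
tcp_pos: [0.2818, -0.543, 0.3504]
eef_rot: [-57.9, 89.9, -37.6]
contact_force: [2.0, 0.3, -0.5]
gripper_width: 0.0873
```

```bash
python3 - <<'E'
from h import *
print([a for a in dir(r) if a[0]!='_'])
s=r.get_state();print(s["time_s"],s["tcp_pos"],s["joints"].round(1))
E
```

```text
['Unreachable', 'camera_params', 'capture', 'close_job', 'get_state', 'tcp_to_grasp']
0.6 [ 0.28183232 -0.54304158  0.35042357] [-44.3  11.3   7.2  -0.  -85.8 -25.3]
```

Request:
carry_out:
  moves:
    - [329,654,0,0,0,0,100]
    - [329,654,0,0,0,0,100]
    - [329,654,0,0,0,0,100]
    - [329,654,0,0,0,0,100]
    - [329,654,0,0,0,0,100]

```text
time_s: 1.1
tcp_pos: [0.394, -0.3176, 0.3495]
eef_rot: [53.8, 90.0, 74.3]
contact_force: [0.9, -0.8, -0.7]
gripper_width: 0.0876
```

Request:
carry_out:
  moves:
    - [217,430,0,0,0,0,100]
    - [217,430,0,0,0,0,100]
    - [217,430,0,0,0,0,100]
    - [217,430,0,0,0,0,100]
    - [217,430,0,0,0,0,100]

```text
time_s: 1.6
tcp_pos: [0.5067, -0.0943, 0.3497]
eef_rot: [13.3, 90.0, 33.8]
contact_force: [0.7, -0.5, 0.0]
gripper_width: 0.0877
```

```bash
python3 - <<'E'
from h import *
s=r.get_state();print(s["time_s"],s["tcp_pos"],s["joints"].round(1))
cv2.imwrite("pics/top1.png",cv2.resize(r.capture("top")[150:330,180:460],(800,514),interpolation=cv2.INTER_CUBIC))
E
```

```text
1.6 [ 0.50667096 -0.09433515  0.34972584] [ 11.3   1.6  -4.   -0.  -84.4 -80.8]
```

View pics/top1.png

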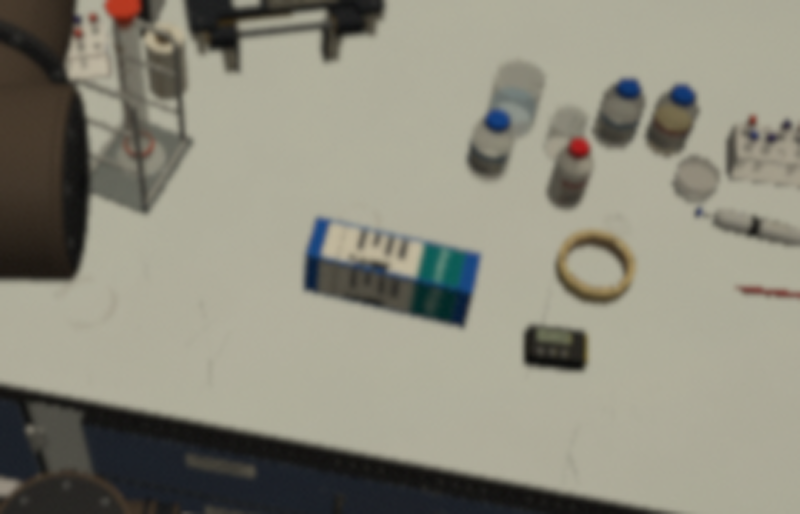

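The top crop shows the carton clearly (top-face corners near (317,218), (481,255) and (469,291), lower edge (305,290) to (464,326)) and two rack plate corners at (190,140) and (147,212). I'll fit again.

```bash
python3 - <<'E'
from h import *
k=800/280
C=lambda L:[(180+(a+.5)/k-.5,150+(b+.5)/k-.5) for a,b in L]
print("carton",fit("top",[(.029,0,.085),(.029,-.205,.085),(-.029,-.205,.085),(-.029,0,0),(-.029,-.205,0)],C([(317,218),(481,255),(469,291),(305,290),(464,326)]),[.5,-.15,0]))
a=ray("top",C([(190,140)])[0],.006);b=ray("top",C([(147,212)])[0],.006);print("rack",a,b,np.linalg.norm(a-b))
d=(a-b)/np.linalg.norm(a-b);n=np.array([-d[1],d[0],0]);print((a+b)/2+.052*n,np.arctan2(d[1],d[0]))
for nm,q,z in(("stop",(124,8),.306),("timer",(555,350),.0),("tape",(596,268),.0),("bb",(490,170),0),("br",(568,200),0)):print(nm,ray("top",C([q])[0],z).round(3))
E
```

```text
carton (array([ 0.49180497, -0.14094385, -0.05708438]), array([[-0.44592371, -0.92790271],
       [ 0.04748645, -0.86272661],
       [ 1.34866403,  0.577848  ],
       [-0.96646266,  0.22145549],
       [-0.05220085,  0.80198858]]))
rack [0.65942919 0.05299642 0.006     ] [0.53377545 0.0793053  0.006     ] 0.12837842586829373
[0.6072588  0.11704722 0.006     ] -0.20639449662786827
stop [0.608 0.105 0.306]
timer [ 0.444 -0.456  0.   ]
tape [ 0.573 -0.498  0.   ]
bb [ 0.699 -0.349  0.   ]
br [ 0.671 -0.456  0.   ]
```

Request:
carry_out:
  moves:
    - [104,205,0,0,0,0,100]
    - [104,205,0,0,0,0,100]
    - [104,205,0,0,0,0,100]
    - [104,205,0,0,0,0,100]
    - [104,205,0,0,0,0,100]

```text
time_s: 2.15
tcp_pos: [0.6112, 0.1116, 0.3484]
eef_rot: [169.8, 89.9, -169.6]
contact_force: [-0.7, -0.4, -0.1]
gripper_width: 0.0876
```

```bash
python3 - <<'E'
from h import *
s=r.get_state();print(s["tcp_pos"])
cv2.imwrite("pics/s1.png",cv2.resize(r.capture("side")[80:300,130:330],(600,660)[:2] if 0 else (540,594),interpolation=cv2.INTER_CUBIC))
E
```

```text
[0.61115393 0.11161639 0.34836818]
```

View pics/s1.png

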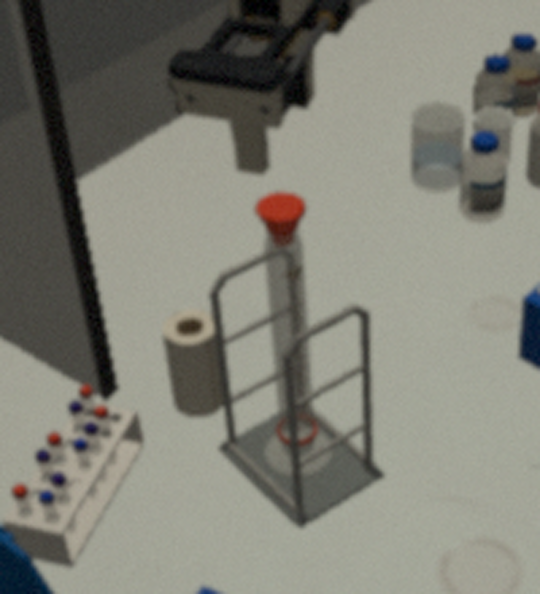

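The fingers sit above the stopper (281,205), with nothing between. I'll descend and grip the tube.

Request:
carry_out:
  moves:
    - [-1,-3,-50,0,0,0,100]
    - [-1,-3,-98,0,0,0,100]
    - [-1,-3,-98,0,0,0,100]
    - [-1,-3,-98,0,0,0,0]
    - [-1,-3,-98,0,0,0,0]
  squeeze: 20

```text
time_s: 2.7
tcp_pos: [0.6111, 0.1057, 0.2549]
eef_rot: [-9.2, 89.8, 11.3]
contact_force: [-0.4, 0.0, 0.6]
gripper_width: 0.077
```

Request:
carry_out:
  moves:
    - [0,0,0,0,0,0,0]
    - [0,0,0,0,0,0,0]
    - [0,0,0,0,0,0,0]
    - [0,0,10,0,0,0,0]

```text
time_s: 3.1
tcp_pos: [0.6088, 0.1054, 0.2612]
eef_rot: [171.8, 89.9, -167.7]
contact_force: [0.2, 0.3, -0.1]
gripper_width: 0.0453
```

Request:
carry_out:
  moves:
    - [0,0,-12,0,0,0,0]
    - [0,0,-12,0,0,0,0]
    - [0,0,-12,0,0,0,0]
    - [0,0,-12,0,0,0,0]

```text
time_s: 3.5
tcp_pos: [0.6093, 0.1055, 0.2497]
eef_rot: [-171.9, 90.0, -151.4]
contact_force: [-0.6, 1.2, -0.2]
gripper_width: 0.0327
```

Request:
carry_out:
  moves:
    - [0,0,0,0,0,0,0]
    - [0,0,0,0,0,0,0]

```text
time_s: 3.7
tcp_pos: [0.6094, 0.1055, 0.2497]
eef_rot: [-173.5, 90.0, -153.0]
contact_force: [0.5, 0.0, -1.1]
gripper_width: 0.0332
```

Request:
carry_out:
  moves:
    - [0,0,20,0,0,0,0]
    - [0,0,45,0,0,0,0]
    - [0,0,45,0,0,0,0]
    - [8,35,45,0,0,0,0]
    - [15,65,45,0,0,0,0]
  squeeze: 30

```text
time_s: 4.2
tcp_pos: [0.6243, 0.171, 0.2942]
eef_rot: [108.4, 90.0, 128.8]
contact_force: [0.4, 0.2, -2.5]
gripper_width: 0.0327
```

```bash
python3 - <<'E'
from h import *
s=r.get_state();print(s["tcp_pos"],s["contact_force"],s["gripper_width"])
cv2.imwrite("pics/s2.png",cv2.resize(r.capture("side")[80:380,130:330],(400,600),interpolation=cv2.INTER_CUBIC))
E
```

```text
[0.6242788  0.17099811 0.29423056] [ 0.35295641  0.17371954 -2.51058753] 0.03274660309842349
```

View pics/s2.png

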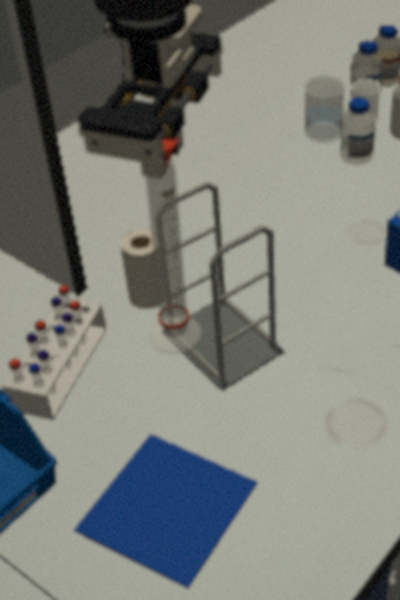

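Request:
carry_out:
  moves:
    - [10,45,0,0,0,0,0]
    - [-20,78,0,0,0,0,0]
    - [-53,108,0,0,0,0,0]
    - [-86,137,0,0,0,0,0]
    - [-115,162,0,0,0,0,0]

```text
time_s: 4.75
tcp_pos: [0.5074, 0.3336, 0.2934]
eef_rot: [-170.7, 89.9, -150.2]
contact_force: [0.8, 0.0, -2.9]
gripper_width: 0.0326
```

Request:
carry_out:
  moves:
    - [-15,14,0,0,0,0,0]
    - [-15,14,0,0,0,0,0]
    - [-15,14,-20,0,0,0,0]
    - [-15,14,-38,0,0,0,0]
    - [-15,14,-38,0,0,0,0]

```text
time_s: 5.25
tcp_pos: [0.4932, 0.345, 0.2532]
eef_rot: [-158.7, 89.7, -138.3]
contact_force: [-0.3, -1.1, -3.2]
gripper_width: 0.0323
```

```bash
python3 - <<'E'
from h import *
s=r.get_state();print(s["tcp_pos"],s["contact_force"],s["gripper_width"],s["time_s"])
cv2.imwrite("pics/s3.png",cv2.resize(r.capture("side")[180:400,130:330],(545,600),interpolation=cv2.INTER_CUBIC))
E
```

```text
[0.49322169 0.34498062 0.25321199] [-0.31550354 -1.06875707 -3.18828232] 0.03232321068691885 5.25
```

View pics/s3.png

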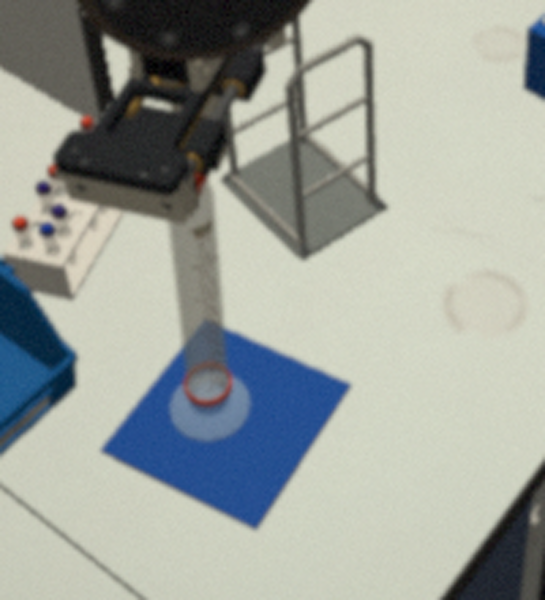

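```bash
python3 - <<'E'
from h import *
im=cv2.imread("pics/s3.png")
C=lambda a,b:(130+a*200/545,180+b*220/600)
print(ray("side",C(210,404),.012),"ring",ray("side",C(208,383),.03))
q=[(215,322),(350,384),(257,528),(103,451)]
p=np.array([ray("side",C(*a),.004) for a in q]);print(p,p.mean(0))
print(ray("side",C(193,215),.22))
E
```

```text
[0.50975883 0.35027588 0.012     ] ring [0.51519054 0.34428442 0.03      ]
[[0.56881409 0.28152654 0.004     ]
 [0.43220708 0.26176983 0.004     ]
 [0.40797061 0.40791085 0.004     ]
 [0.55322013 0.43085438 0.004     ]] [0.49055298 0.3455154  0.004     ]
[0.51837937 0.32970245 0.22      ]
```

The foot looks 10–20 mm farther in x than the mat centre, so I'll shift −12 mm in x and lower until contact.

Request:
carry_out:
  moves:
    - [-12,0,0,0,0,0,0]
    - [-12,0,0,0,0,0,0]
    - [-12,0,-3,0,0,0,0]
    - [-12,0,-3,0,0,0,0]

```text
time_s: 5.7
tcp_pos: [0.4824, 0.3465, 0.2538]
eef_rot: [46.3, 90.0, 66.8]
contact_force: [-0.6, -0.8, -1.6]
gripper_width: 0.0323
```

Request:
carry_out:
  moves:
    - [0,0,-2,0,0,0,0]
    - [0,0,-2,0,0,0,0]

```text
time_s: 5.9
tcp_pos: [0.4824, 0.3465, 0.2513]
eef_rot: [-158.0, 90.0, -137.5]
contact_force: [-0.5, 0.3, -2.7]
gripper_width: 0.0325
```

Request:
carry_out:
  moves:
    - [0,0,-2,0,0,0,0]
    - [0,0,-2,0,0,0,0]

```text
time_s: 6.1
tcp_pos: [0.4824, 0.3464, 0.2493]
eef_rot: [-155.5, 90.0, -135.0]
contact_force: [0.2, -0.6, -2.4]
gripper_width: 0.0324
```

Request:
carry_out:
  moves:
    - [0,0,-1,0,0,0,0]
    - [0,0,-1,0,0,0,0]

```text
time_s: 6.3
tcp_pos: [0.4826, 0.3466, 0.2488]
eef_rot: [5.3, 90.0, 25.8]
contact_force: [0.1, 1.5, -0.9]
gripper_width: 0.032
```

Contact is building (the wrist carries 0.9 N of about 2.7 N). One more millimetre, then I'll open.

Request:
carry_out:
  moves:
    - [0,0,-1,0,0,0,0]
    - [0,0,-1,0,0,0,0]

```text
time_s: 6.5
tcp_pos: [0.483, 0.3468, 0.2485]
eef_rot: [10.8, 89.9, 31.3]
contact_force: [-0.0, 0.0, 3.1]
gripper_width: 0.0322
```

Request:
carry_out:
  moves:
    - [0,0,0,0,0,0,100]
    - [0,0,0,0,0,0,100]
    - [0,0,0,0,0,0,100]
    - [0,0,0,0,0,0,100]
    - [0,0,0,0,0,0,100]

```text
time_s: 7.0
tcp_pos: [0.4823, 0.3465, 0.2475]
eef_rot: [-156.4, 90.0, -135.9]
contact_force: [-0.5, -0.5, -0.2]
gripper_width: 0.0667
```

Request:
carry_out:
  moves:
    - [0,0,0,0,0,0,100]
    - [0,0,0,0,0,0,100]
    - [0,0,0,0,0,0,100]

```text
time_s: 7.3
tcp_pos: [0.4824, 0.3466, 0.2477]
eef_rot: [-117.6, 90.0, -97.1]
contact_force: [0.2, -0.6, -0.8]
gripper_width: 0.0864
```

```bash
python3 - <<'E'
from h import *
s=r.get_state();print(s["tcp_pos"],s["contact_force"],s["gripper_width"],s["time_s"],s["joints"].round(1))
cv2.imwrite("pics/s4.png",cv2.resize(r.capture("side")[180:400,130:330],(545,600),interpolation=cv2.INTER_CUBIC))
E
```

```text
[0.48240913 0.34655093 0.24766   ] [ 0.1726464  -0.64687956 -0.79444021] 0.08642136576705149 7.3 [  54.5   11.4   -5.6    0.   -73.  -124. ]
```

View pics/s4.png

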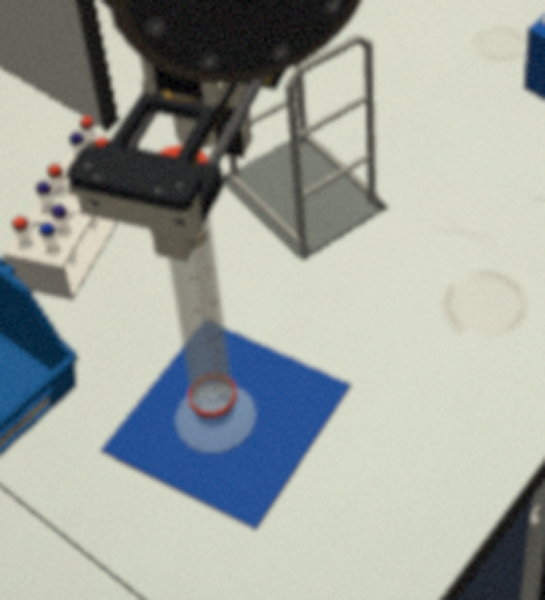

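The cylinder stands on the mat with its foot at (215,415), against a mat centre of about (229,424), so it is well inside. Next: rise, then travel to the carton while turning the jaws onto its x axis.

Request:
carry_out:
  moves:
    - [0,0,40,0,0,0,100]
    - [0,0,80,0,0,0,100]
    - [0,0,110,0,0,0,100]
    - [0,-200,110,0,0,0,100]
    - [0,-200,110,0,0,0,100]

```text
time_s: 7.85
tcp_pos: [0.4824, 0.2465, 0.3581]
eef_rot: [28.0, 89.9, 48.6]
contact_force: [1.1, 0.0, -0.3]
gripper_width: 0.0876
```

Request:
carry_out:
  moves:
    - [-5,-630,0,0,0,1.148,100]
    - [-5,-630,0,0,0,1.148,100]
    - [-5,-630,0,0,0,1.148,100]
    - [-5,-630,0,0,0,1.148,100]
    - [-5,-630,0,0,0,1.148,100]

```text
time_s: 8.35
tcp_pos: [0.4807, 0.0108, 0.3581]
eef_rot: [-40.8, 89.9, 20.2]
contact_force: [1.9, 0.1, 0.9]
gripper_width: 0.0877
```

```bash
cat >> h.py <<'E'
from scipy.spatial.transform import Rotation as Ro
def st():
    s=r.get_state();R=Ro.from_euler("xyz",s["eef_rot"],degrees=True).as_matrix()
    print("t",round(s["time_s"],2),"tcp",s["tcp_pos"].round(4),"x",R[:,0].round(3),"y",R[:,1].round(3),"q",s["joints"].round(1),"F",s["contact_force"].round(1),"w",round(s["gripper_width"],4))
    return s,R
E
python3 -c "
from h import *
st()"
```

```text
t 8.35 tcp [0.4807 0.0108 0.3581] x [ 0.001  0.    -1.   ] y [-0.875  0.485 -0.001] q [ 24.8  -2.1  -6.6   0.  -85.4 -53.8] F [1.9 0.1 0.9] w 0.0877
```

Request:
carry_out:
  moves:
    - [-4,-394,0,0,0,0.442,100]
    - [-4,-394,0,0,0,0.442,100]
    - [-4,-394,0,0,0,0.442,100]
    - [-4,-394,0,0,0,0.442,100]
    - [-4,-394,0,0,0,0.442,100]

```text
time_s: 8.85
tcp_pos: [0.4791, -0.2175, 0.3581]
eef_rot: [-88.9, 89.9, -2.7]
contact_force: [0.9, -0.1, -0.6]
gripper_width: 0.0874
```

```bash
python3 -c "
from h import *
st()"
```

```text
t 8.85 tcp [ 0.4791 -0.2175  0.3581] x [ 0.001 -0.    -1.   ] y [-0.998  0.067 -0.001] q [ -3.    2.6  -1.9  -0.  -85.5  -0.8] F [ 0.9 -0.1 -0.6] w 0.0874
```

Request:
carry_out:
  moves:
    - [-2,-50,0,0.15,-0.01,0,100]
    - [-2,-100,0,0.3,-0.02,0,100]
    - [-2,-150,0,0.45,-0.03,0,100]
    - [-2,-165,0,0.6,-0.04,0,100]
    - [-2,-165,0,0.75,-0.05,0,100]

```text
time_s: 9.35
tcp_pos: [0.4762, -0.3858, 0.3557]
eef_rot: [0.3, 50.1, 86.1]
contact_force: [0.4, 0.9, -1.5]
gripper_width: 0.0876
```

Request:
carry_out:
  moves:
    - [0,0,-50,0.035,-0.003,0,100]
    - [0,0,-100,0.035,-0.003,0,100]
    - [0,0,-150,0.035,-0.003,0,100]
    - [0,0,-200,0.035,-0.003,0,100]
    - [0,0,-200,0.035,-0.003,0,100]

```text
time_s: 9.85
tcp_pos: [0.4751, -0.3777, 0.1506]
eef_rot: [1.0, 47.8, 86.7]
contact_force: [0.4, 0.9, -0.4]
gripper_width: 0.0877
```

```bash
python3 - <<'E'
from h import *
st()
for n in("side","top"): cv2.imwrite(f"pics/{n}5.png",r.capture(n))
a=cv2.imread("pics/side5.png")[60:260,270:470];b=cv2.imread("pics/top5.png")[180:320,250:450]
cv2.imwrite("pics/c5.png",np.hstack([cv2.resize(a,(400,400),interpolation=2),np.pad(cv2.resize(b,(400,280),interpolation=2),((0,120),(0,0),(0,0)))]))
E
```

```text
t 9.85 tcp [ 0.4751 -0.3777  0.1506] x [ 0.038  0.67  -0.741] y [-0.997  0.07   0.012] q [ -42.9   37.1   20.7  -31.9 -101.7   40. ] F [ 0.4  0.9 -0.4] w 0.0877
```

View pics/c5.png

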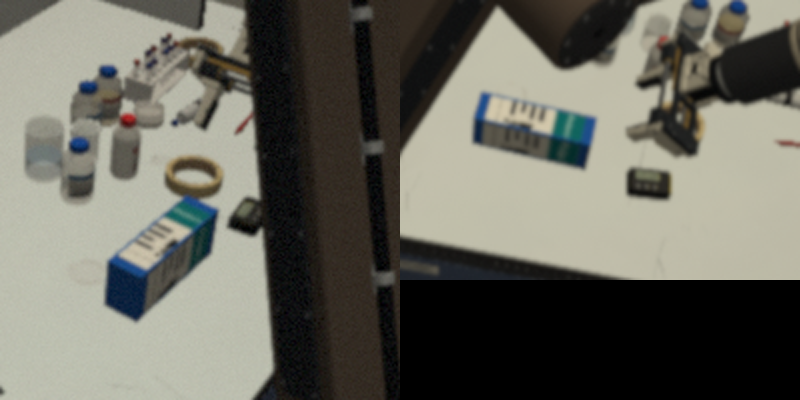

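The approach is clear and the fingers are in line with the carton's axis: carton end near (592,130), fingers near (630,132) and (645,75) in the top panel. I'll go in and grip at 25 N.

Request:
carry_out:
  moves:
    - [2,24,-35,0.02,0,0,100]
    - [5,48,-70,0.02,0,0,100]
    - [7,72,-107,0.02,0,0,100]
    - [7,72,-107,0.02,0,0,100]
    - [7,72,-107,0.02,0,0,100]

```text
time_s: 10.45
tcp_pos: [0.4859, -0.3098, 0.0535]
eef_rot: [0.0, 47.4, 86.1]
contact_force: [0.3, -1.3, -0.1]
gripper_width: 0.0874
```

```bash
python3 - <<'E'
from h import *
st()
cv2.imwrite("pics/top6.png",cv2.resize(r.capture("top")[200:300,270:400],(780,600),interpolation=cv2.INTER_CUBIC))
E
```

```text
t 10.45 tcp [ 0.4859 -0.3098  0.0535] x [ 0.045  0.675 -0.736] y [-0.998  0.067  0.   ] q [-39.   38.6   9.8 -33.6 -89.2  44.2] F [ 0.3 -1.3 -0.1] w 0.0874
```

View pics/top6.png

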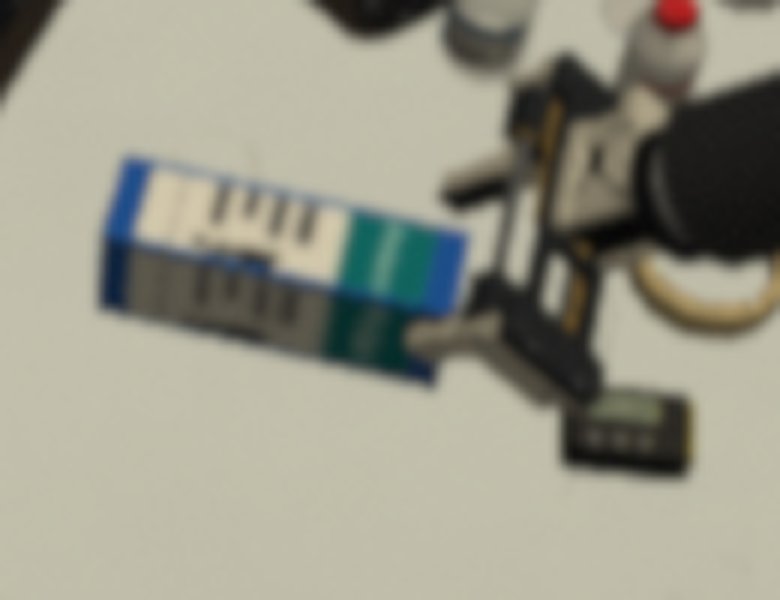

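The fingers straddle the carton's teal end (near finger at (410,335), far at (445,190)) but sit about 10 mm high, so I'll go a little further and close.

Request:
carry_out:
  moves:
    - [-3,7,-10,0,0,0,100]
    - [-3,7,-10,0,0,0,0]
    - [-3,7,-10,0,0,0,0]
    - [-3,7,-10,0,0,0,0]
    - [-3,7,-10,0,0,0,0]
  squeeze: 25

```text
time_s: 11.0
tcp_pos: [0.4815, -0.3021, 0.0409]
eef_rot: [0.2, 47.3, 86.2]
contact_force: [0.3, 0.2, 0.3]
gripper_width: 0.061
```

Request:
carry_out:
  moves:
    - [0,0,0,0,0,0,0]
    - [0,0,0,0,0,0,0]
    - [0,0,0,0,0,0,0]

```text
time_s: 11.3
tcp_pos: [0.4814, -0.302, 0.0409]
eef_rot: [0.2, 47.3, 86.2]
contact_force: [-0.0, -2.3, 2.6]
gripper_width: 0.0579
```

```bash
python3 -c "
from h import *
st()"
```

```text
t 11.3 tcp [ 0.4814 -0.302   0.0409] x [ 0.045  0.677 -0.735] y [-0.998  0.069  0.003] q [-38.8  38.9   8.3 -33.8 -87.7  44.9] F [-0.  -2.3  2.6] w 0.0579
```

Gripped: width is 57.9 mm, against 58. I'll raise the squeeze, lift, check for slip, then rotate by −90° about the carton's x axis.

Request:
carry_out:
  moves:
    - [0,0,0,0,0,0,0]
    - [0,0,25,0,0,0,0]
    - [0,0,60,0,0,0,0]
    - [0,0,100,0,0,0,0]
    - [0,0,140,0,0,0,0]
  squeeze: 40

```text
time_s: 11.8
tcp_pos: [0.4812, -0.3014, 0.1814]
eef_rot: [0.3, 47.2, 86.3]
contact_force: [0.1, 0.2, -2.1]
gripper_width: 0.0579
```

Request:
carry_out:
  moves:
    - [0,0,30,-0.14,0.009,0,0]
    - [0,5,30,-0.28,0.019,0,0]
    - [0,10,30,-0.42,0.028,0,0]
    - [0,15,30,-0.56,0.038,0,0]
    - [0,20,30,-0.7,0.047,0,0]

```text
time_s: 12.3
tcp_pos: [0.4823, -0.2816, 0.2118]
eef_rot: [-3.9, 87.7, 82.1]
contact_force: [-0.7, -0.1, -2.2]
gripper_width: 0.0576
```

```bash
python3 -c "
from h import *
st()"
```

```text
t 12.3 tcp [ 0.4823 -0.2816  0.2118] x [ 0.005  0.039 -0.999] y [-0.998  0.07  -0.003] q [-11.9   9.7 -11.4  -2.4 -69.    8.8] F [-0.7 -0.1 -2.2] w 0.0576
```

Request:
carry_out:
  moves:
    - [0,5,0,-0.14,0.009,0,0]
    - [0,10,0,-0.28,0.019,0,0]
    - [0,15,0,-0.42,0.028,0,0]
    - [0,20,0,-0.56,0.038,0,0]
    - [0,20,0,-0.7,0.047,0,0]

```text
time_s: 12.8
tcp_pos: [0.482, -0.2603, 0.2115]
eef_rot: [-179.5, 52.1, -93.5]
contact_force: [0.6, -0.8, -1.5]
gripper_width: 0.0578
```

Request:
carry_out:
  moves:
    - [0,0,0,-0.164,0.011,0,0]
    - [0,0,0,-0.164,0.011,0,0]
    - [0,0,0,-0.164,0.011,0,0]

```text
time_s: 13.1
tcp_pos: [0.4811, -0.261, 0.2094]
eef_rot: [179.9, 43.0, -94.0]
contact_force: [-0.2, 0.2, -1.4]
gripper_width: 0.0578
```

```bash
python3 - <<'E'
from h import *
st()
for n in("side","top"): cv2.imwrite(f"pics/{n}7.png",r.capture(n))
a=cv2.imread("pics/side7.png")[90:290,240:440];b=cv2.imread("pics/top7.png")[170:320,220:420]
cv2.imwrite("pics/c7.png",np.hstack([cv2.resize(a,(400,400),interpolation=2),np.pad(cv2.resize(b,(400,300),interpolation=2),((0,100),(0,0),(0,0)))]))
E
```

```text
t 13.1 tcp [ 0.4811 -0.261   0.2094] x [-0.051 -0.73  -0.681] y [-0.998  0.068  0.001] q [ 18.9  10.4 -45.5  47.5 -66.1 -55.5] F [-0.2  0.2 -1.4] w 0.0578
```

View pics/c7.png

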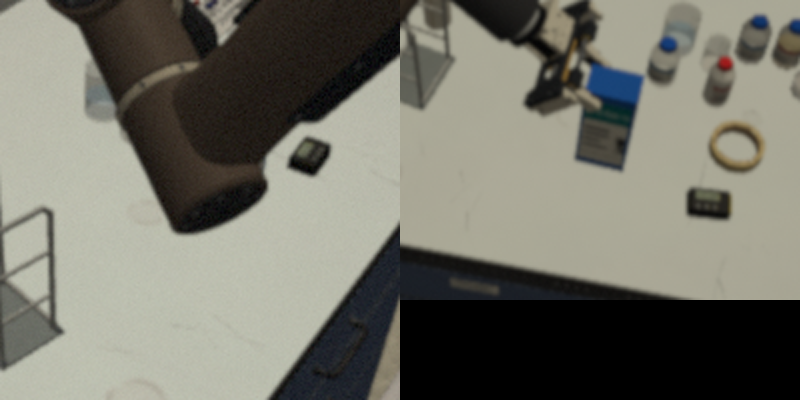

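The carton hangs upright in the top view: top (615,85), foot edge (577,158) to (622,169). I'll check the tilt numerically against the prediction, with no slip assumed.

```bash
python3 - <<'E'
from h import *
uv=[(220+(a-400)/2,170+b/2) for a,b in [(577,158),(622,169),(593,66),(643,73),(636,104),(583,93)]]
# unknown: x,y,zfoot, yaw, tilt about own x
loc=np.array([(-.029,.0425,0),(-.029,-.0425,0),(.029,.0425,.205),(.029,-.0425,.205),(-.029,-.0425,.205),(-.029,.0425,.205)])
def pts(p): return loc@(Ro.from_euler("z",p[3])*Ro.from_euler("x",p[4])).as_matrix().T+p[:3]
def f(p): return (proj("top",pts(p))-uv).ravel()
s=least_squares(f,[.482,-.26,.05,-.065,0],x_scale=[.01,.01,.01,.1,.1]);print(s.x,s.fun.reshape(-1,2).round(1))
print(f([.482,-.26,.05,-.065,0]).reshape(-1,2).round(1))
E
```

```text
[ 0.51683034 -0.26128723 -0.00198228 -0.05190459 -0.00307501] [[-0.3  0.2]
 [ 0.5 -0.1]
 [-0.7 -0.6]
 [-0.3  1.2]
 [ 0.1 -0.3]
 [ 0.7 -0.3]]
[[-1.4  0.6]
 [ 0.2  0.8]
 [-1.1 -2.1]
 [ 0.3  0.3]
 [ 0.3 -0.6]
 [-0.1 -1.3]]
```

Tilt is about 0 and the prediction fits within 2 px. Lowering onto the bench.

Request:
carry_out:
  moves:
    - [0,0,-20,0,0,0,0]
    - [0,0,-38,0,0,0,0]
    - [0,0,-44,0,0,0,0]
    - [0,0,-44,0,0,0,0]

```text
time_s: 13.6
tcp_pos: [0.4812, -0.2624, 0.1669]
eef_rot: [-179.8, 43.0, -94.0]
contact_force: [-0.3, -0.3, -1.9]
gripper_width: 0.0581
```

Request:
carry_out:
  moves:
    - [0,0,-3,0,0,0,0]
    - [0,0,-3,0,0,0,0]

```text
time_s: 13.8
tcp_pos: [0.4817, -0.2618, 0.1642]
eef_rot: [-179.8, 43.0, -93.9]
contact_force: [0.4, -0.5, -2.6]
gripper_width: 0.0579
```

Request:
carry_out:
  moves:
    - [0,0,-2,0,0,0,0]
    - [0,0,-2,0,0,0,0]

```text
time_s: 14.0
tcp_pos: [0.4821, -0.2617, 0.1627]
eef_rot: [-179.7, 42.9, -93.8]
contact_force: [-0.1, 1.5, 3.9]
gripper_width: 0.0581
```

Contact (force +3.9 N). Opening the fingers and backing off along the tool axis.

Request:
carry_out:
  moves:
    - [0,0,0,0,0,0,100]
    - [0,0,0,0,0,0,100]
    - [0,0,0,0,0,0,100]
    - [0,0,0,0,0,0,100]
    - [0,0,0,0,0,0,100]

```text
time_s: 14.5
tcp_pos: [0.4814, -0.2618, 0.1616]
eef_rot: [-179.9, 42.9, -93.9]
contact_force: [0.7, 0.5, -0.3]
gripper_width: 0.0867
```

Request:
carry_out:
  moves:
    - [0,0,0,0,0,0,100]
    - [0,0,0,0,0,0,100]
    - [2,25,23,0,0,0,100]
    - [4,55,52,0,0,0,100]
    - [6,90,84,0,0,0,100]

```text
time_s: 15.0
tcp_pos: [0.4864, -0.1713, 0.2462]
eef_rot: [180.0, 42.9, -94.1]
contact_force: [1.8, 0.1, -0.3]
gripper_width: 0.0877
```

```bash
python3 - <<'E'
from h import *
st()
cv2.imwrite("pics/top8.png",r.capture("top"))
cv2.imwrite("pics/c8.png",cv2.resize(cv2.imread("pics/top8.png")[170:320,220:420],(800,600),interpolation=2))
E
```

```text
t 15.0 tcp [ 0.4864 -0.1713  0.2462] x [-0.052 -0.73  -0.681] y [-0.997  0.071  0.   ] q [ 30.6  10.  -38.5  38.3 -76.4 -55.9] F [ 1.8  0.1 -0.3] w 0.0877
```

View pics/c8.png

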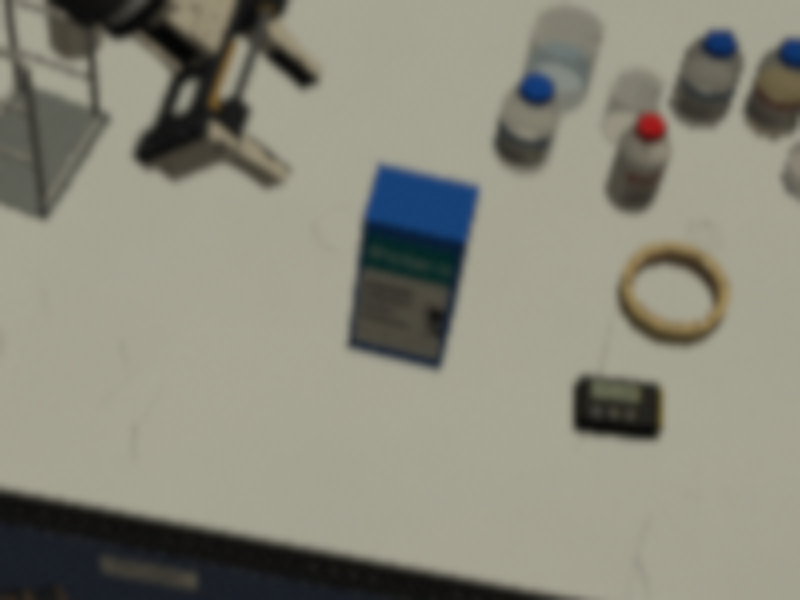

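The carton stands free: top corners (380,165), (478,186), (464,240), (368,220), foot edge (350,347) to (440,367). Two rack corners are visible at (107,118) and (44,217). I'll fit both.

```bash
python3 - <<'E'
from h import *
C=lambda L:[(220+(a+.5)/4-.5,170+(b+.5)/4-.5) for a,b in L]
L=[(.029,.0425,.205),(.029,-.0425,.205),(-.029,-.0425,.205),(-.029,.0425,.205),(-.029,.0425,0),(-.029,-.0425,0)]
p,e=fit("top",L,C([(380,165),(478,186),(464,240),(368,220),(350,347),(440,367)]),[.48,-.27,0]);print("carton",p,e.round(1))
a,b=[ray("top",q,.006) for q in C([(107,118),(44,217)])];d=(a-b)/np.linalg.norm(a-b);n=np.array([-d[1],d[0],0])
print("rack",(a+b)/2+.052*n,np.arctan2(d[1],d[0]),np.linalg.norm(a-b))
# check vs pose 1 predictions
for p in([.605,.115,-.232],[.607,.117,-.206]):
    loc=np.array([(.0675,-.052),(-.0675,-.052)]);c,s=np.cos(p[2]),np.sin(p[2])
    X=[(c*x-s*y+p[0],s*x+c*y+p[1],.006) for x,y in loc];print(proj("top",X)-C([(107,118),(44,217)]))
E
```

```text
carton [ 0.48298557 -0.26027505 -0.0478708 ] [[-0.5 -0.8]
 [ 0.7 -0.6]
 [ 1.1  0.3]
 [-1.1 -0.3]
 [-0.7  0.5]
 [ 0.4  0.8]]
rack [0.60741527 0.11701762 0.006     ] -0.2325393592692335 0.12751331100046556
[[ 0.79941908 -0.13161028]
 [-0.10889893  1.37821877]]
[[ 0.16441022 -1.02560013]
 [ 0.09877271  0.73434101]]
```

Request:
carry_out:
  moves:
    - [0,0,45,0.14,-0.009,0,100]
    - [0,0,85,0.28,-0.019,0,100]
    - [0,0,85,0.42,-0.028,0,100]
    - [0,0,85,0.56,-0.038,0,100]
    - [0,0,85,0.7,-0.047,0,100]

```text
time_s: 15.55
tcp_pos: [0.488, -0.1711, 0.3324]
eef_rot: [-178.0, 83.5, -91.9]
contact_force: [-0.7, -1.2, -0.1]
gripper_width: 0.0877
```

Request:
carry_out:
  moves:
    - [-3,-45,0,0.12,-0.008,0,100]
    - [-3,-89,0,0.12,-0.008,0,100]
    - [-3,-89,0,0.12,-0.008,0,100]

```text
time_s: 15.85
tcp_pos: [0.4832, -0.2664, 0.3301]
eef_rot: [77.4, 89.9, 162.9]
contact_force: [-1.3, 1.3, -0.5]
gripper_width: 0.0876
```

```bash
python3 -c "
from h import *
st()"
```

```text
t 15.85 tcp [ 0.4832 -0.2664  0.3301] x [-0.002  0.001 -1.   ] y [-0.997  0.078  0.002] q [ -8.5   5.6  -2.1  -0.  -82.5   4.1] F [-1.3  1.3 -0.5] w 0.0876
```

Request:
carry_out:
  moves:
    - [0,5,-45,0,0,0,100]
    - [0,5,-90,0,0,0,100]
    - [0,5,-130,0,0,0,100]
    - [0,5,-168,0,0,0,100]
    - [0,5,-168,0,0,0,100]

```text
time_s: 16.35
tcp_pos: [0.4807, -0.2545, 0.1576]
eef_rot: [77.5, 89.4, 163.4]
contact_force: [-1.3, 0.0, 0.1]
gripper_width: 0.0879
```

Request:
carry_out:
  moves:
    - [0,0,0,0,0,0,0]
    - [0,0,0,0,0,0,0]
    - [0,0,0,0,0,0,0]
    - [0,0,0,0,0,0,0]
    - [0,0,0,0,0,0,0]
  squeeze: 30

```text
time_s: 16.85
tcp_pos: [0.4849, -0.256, 0.164]
eef_rot: [-103.0, 90.0, -17.0]
contact_force: [-1.1, 0.7, 4.7]
gripper_width: 0.0578
```

```bash
python3 -c "
from h import *
st()"
```

```text
t 16.85 tcp [ 0.4849 -0.256   0.164 ] x [ 0.001 -0.    -1.   ] y [-0.998  0.07  -0.001] q [ -7.3  10.2 -18.4   0.  -61.4   3.3] F [-1.1  0.7  4.7] w 0.0578
```

Gripped at 57.8 mm. Lift 45 mm, then go to a pre-entry point 150 mm out along the rack's −y side while turning by 81°.

Request:
carry_out:
  moves:
    - [0,0,15,0,0,0,0]
    - [0,0,45,0,0,0,0]
    - [10,25,45,0,0,0.14,0]
    - [20,50,45,0,0,0.28,0]
    - [30,75,45,0,0,0.42,0]

```text
time_s: 17.35
tcp_pos: [0.5145, -0.1799, 0.2079]
eef_rot: [40.2, 90.0, 150.5]
contact_force: [1.4, -0.0, -1.8]
gripper_width: 0.058
```

Request:
carry_out:
  moves:
    - [10,30,0,0,0,0.14,0]
    - [20,60,0,0,0,0.28,0]
    - [30,90,0,0,0,0.42,0]
    - [40,120,0,0,0,0.56,0]
    - [54,152,0,0,0,0.7,0]

```text
time_s: 17.85
tcp_pos: [0.5682, -0.0275, 0.2078]
eef_rot: [54.9, 89.9, -154.7]
contact_force: [1.4, -0.1, -1.0]
gripper_width: 0.0576
```

Request:
carry_out:
  moves:
    - [0,0,0,0,0,0.148,0]
    - [0,0,0,0,0,0.295,0]
    - [0,0,0,0,0,0.295,0]

```text
time_s: 18.15
tcp_pos: [0.5683, -0.0283, 0.2075]
eef_rot: [47.6, 89.9, -145.2]
contact_force: [0.7, 0.5, -2.4]
gripper_width: 0.0577
```

```bash
python3 - <<'E'
from h import *
s,R=st();print(np.arctan2(R[1,1],R[0,1]))
for n in("side","top"): cv2.imwrite(f"pics/{n}9.png",r.capture(n))
E
```

```text
t 18.15 tcp [ 0.5683 -0.0283  0.2075] x [-0.001 -0.001 -1.   ] y [-0.222 -0.975  0.001] q [ 16.9  10.3 -12.2   0.  -67.5  60.3] F [ 0.7  0.5 -2.4] w 0.0577
-1.7942435540985393
```

Request:
carry_out:
  moves:
    - [5,20,0,0,0,0,0]
    - [9,40,0,0,0,0,0]
    - [14,60,0,0,0,0,0]
    - [18,80,0,0,0,0,0]
    - [18,80,0,0,0,0,0]

```text
time_s: 18.75
tcp_pos: [0.5868, 0.0528, 0.2075]
eef_rot: [65.6, 90.0, -127.5]
contact_force: [-0.2, 0.0, -2.0]
gripper_width: 0.0576
```

```bash
python3 - <<'E'
from h import *
st()
# image-based refinement of rack pose: sum gradient along hoop/plate lines, side & top initial pictures
g={}
for n,f in(("side","side0"),("top","top8")):
    im=cv2.cvtColor(cv2.imread(f"pics/{f}.png"),cv2.COLOR_BGR2GRAY).astype(float)
    g[n]=cv2.GaussianBlur(im,(0,0),1.0)
def seg(a,b,k=40): return np.linspace(a,b,k)
B=[seg((sx*.0545,sy*.042,.02),(sx*.0545,sy*.042,.21)) for sx in(1,-1) for sy in(1,-1)]+[seg((sx*.0545,-.036,.218),(sx*.0545,.036,.218)) for sx in(1,-1)]
loc=np.vstack(B)
def score(p,n):
    c,s=np.cos(p[2]),np.sin(p[2]);X=np.c_[c*loc[:,0]-s*loc[:,1]+p[0],s*loc[:,0]+c*loc[:,1]+p[1],loc[:,2]]
    uv=proj(n,X).astype(np.float32)
    return cv2.remap(g[n].astype(np.float32),uv[:,0],uv[:,1],1).mean()
best=sorted((score((x,y,w),"side"),x,y,w) for x in np.arange(.596,.617,.001) for y in np.arange(.106,.127,.001) for w in np.arange(-.3,-.15,.01))[:6]
print(np.round(best,3), score((.606,.116,-.225),"side"))
E
```

```text
t 18.75 tcp [0.5868 0.0528 0.2075] x [-0.    -0.001 -1.   ] y [-0.227 -0.974  0.001] q [ 24.2  12.2  -9.8   0.  -68.   52.7] F [-0.2  0.  -2. ] w 0.0576Traceback (most recent call last):
  File "<stdin>", line 15, in <module>
  File "<stdin>", line 15, in <genexpr>
  File "<stdin>", line 13, in score
  File "h.py", line 9, in proj
    K,R,t,rv=cam(n); return cv2.projectPoints(np.atleast_2d(np.float64(P)),rv,t,K,None)[0][:,0]
             ~~~^^^
  File "h.py", line 4, in cam
    p=r.camera_params(n); R=cv2.Rodrigues(p["rvec"])[0]; return p["K"],R,p["tvec"],p["rvec"]
ValueError: time passes only in moves, steps and waits
```

```bash
sed -i 's/^def cam(n)/import functools\n@functools.cache\ndef cam(n)/' h.py; python3 - <<'E'
from h import *
g=cv2.GaussianBlur(cv2.cvtColor(cv2.imread("pics/side0.png"),cv2.COLOR_BGR2GRAY),(0,0),1.0).astype(np.float32)
S=np.linspace
loc=np.vstack([S((sx*.0545,sy*.038,.02),(sx*.0545,sy*.038,.21),40) for sx in(1,-1) for sy in(1,-1)]+[S((sx*.0545,-.032,.218),(sx*.0545,.032,.218),40) for sx in(1,-1)])
def score(p):
    c,s=np.cos(p[2]),np.sin(p[2]);X=np.c_[c*loc[:,0]-s*loc[:,1]+p[0],s*loc[:,0]+c*loc[:,1]+p[1],loc[:,2]]
    uv=proj("side",X).astype(np.float32)
    return cv2.remap(g,uv[:,0].copy(),uv[:,1].copy(),1).mean()
best=sorted((score((x,y,w)),x,y,w) for x in np.arange(.596,.617,.001) for y in np.arange(.106,.127,.001) for w in np.arange(-.3,-.15,.01))[:6]
print(np.round(best,3), score((.606,.116,-.225)))
E
```

```text
[[99.393  0.607  0.118 -0.21 ]
 [99.433  0.607  0.118 -0.22 ]
 [99.448  0.607  0.118 -0.2  ]
 [99.494  0.607  0.119 -0.21 ]
 [99.535  0.608  0.118 -0.21 ]
 [99.544  0.607  0.118 -0.19 ]] 101.21705
```

The rack fit, (0.607, 0.118, −0.21), agrees with my estimate. Continuing in.

Request:
carry_out:
  moves:
    - [5,20,0,0,0,0.01,0]
    - [10,40,0,0,0,0.01,0]
    - [14,55,0,0,0,0.01,0]
    - [16,65,0,0,0,0.01,0]
    - [16,65,0,0,0,0.01,0]

```text
time_s: 19.25
tcp_pos: [0.6027, 0.1177, 0.2073]
eef_rot: [61.5, 89.9, -130.8]
contact_force: [-0.8, -0.8, -1.3]
gripper_width: 0.0579
```

```bash
python3 -c "
from h import *
st()"
```

```text
t 19.25 tcp [0.6027 0.1177 0.2073] x [-0.001 -0.001 -1.   ] y [-0.214 -0.977  0.001] q [ 29.3  14.6  -6.7   0.  -68.8  48.4] F [-0.8 -0.8 -1.3] w 0.0579
```

Request:
carry_out:
  moves:
    - [0,0,-15,0,0,0,0]
    - [0,0,-28,0,0,0,0]
    - [0,0,-34,0,0,0,0]
    - [0,0,-34,0,0,0,0]

```text
time_s: 19.65
tcp_pos: [0.6017, 0.1156, 0.1724]
eef_rot: [47.5, 89.8, -144.9]
contact_force: [-0.3, -0.2, -2.0]
gripper_width: 0.0578
```

Request:
carry_out:
  moves:
    - [0,0,-2,0,0,0,0]
    - [0,0,-2,0,0,0,0]

```text
time_s: 19.85
tcp_pos: [0.6026, 0.1162, 0.172]
eef_rot: [98.3, 90.0, -94.1]
contact_force: [0.5, -0.3, -2.4]
gripper_width: 0.0576
```

Request:
carry_out:
  moves:
    - [0,0,-1,0,0,0,0]
    - [0,0,-1,0,0,0,0]

```text
time_s: 20.05
tcp_pos: [0.6025, 0.1163, 0.1709]
eef_rot: [88.5, 90.0, -103.9]
contact_force: [0.8, -0.6, -2.7]
gripper_width: 0.0575
```

Request:
carry_out:
  moves:
    - [0,0,-1,0,0,0,0]
    - [0,0,-1,0,0,0,0]

```text
time_s: 20.25
tcp_pos: [0.6028, 0.1163, 0.1702]
eef_rot: [133.9, 89.9, -58.5]
contact_force: [0.5, 0.7, 0.6]
gripper_width: 0.0578
```

Request:
carry_out:
  moves:
    - [0,0,-1,0,0,0,0]
    - [0,0,-1,0,0,0,0]

```text
time_s: 20.45
tcp_pos: [0.6033, 0.1162, 0.17]
eef_rot: [165.0, 89.9, -27.4]
contact_force: [0.3, -0.2, 5.9]
gripper_width: 0.0574
```

Seated at TCP z = 0.170, as predicted (0.164 + 6 mm). Release, rise and check.

Request:
carry_out:
  moves:
    - [0,0,0,0,0,0,100]
    - [0,0,0,0,0,0,100]
    - [0,0,0,0,0,0,100]
    - [0,0,0,0,0,0,100]
    - [0,0,0,0,0,0,100]

```text
time_s: 20.95
tcp_pos: [0.6023, 0.1163, 0.1685]
eef_rot: [61.8, 89.9, -130.6]
contact_force: [-0.8, 0.4, 0.2]
gripper_width: 0.0866
```

Request:
carry_out:
  moves:
    - [0,0,0,0,0,0,100]
    - [0,0,20,0,0,0,100]
    - [0,0,55,0,0,0,100]
    - [0,0,95,0,0,0,100]
    - [0,0,140,0,0,0,100]

```text
time_s: 21.45
tcp_pos: [0.6018, 0.116, 0.3094]
eef_rot: [48.0, 89.9, -144.4]
contact_force: [1.9, 0.4, 0.5]
gripper_width: 0.0877
```

Request:
carry_out:
  moves:
    - [0,-50,10,0,0,0,100]
    - [-50,-100,10,0,0,0,100]
    - [-80,-140,10,0,0,0,100]
    - [-100,-180,10,0,0,0,100]
    - [-100,-220,10,0,0,0,100]

```text
time_s: 21.95
tcp_pos: [0.5009, -0.1006, 0.3199]
eef_rot: [-174.2, 89.9, -6.5]
contact_force: [2.5, -1.0, 0.9]
gripper_width: 0.0877
```

```bash
python3 - <<'E'
from h import *
st()
I={n:r.capture(n) for n in("side","top")}
for n in I: cv2.imwrite(f"pics/{n}10.png",I[n])
a=I["side"]
hsv=cv2.cvtColor(a,cv2.COLOR_BGR2HSV)
# stopper (red) near the cylinder's expected place
P=proj("side",[(.485,.347,.304),(.607,.1175,.211)]);print(P)
m=cv2.inRange(hsv,(0,150,90),(8,255,255));n,l,s,c=cv2.connectedComponentsWithStats(m)
for i in range(1,n):
    if s[i,4]>25: print("red",s[i],c[i],ray("side",c[i],.304))
m=cv2.inRange(hsv,(100,130,50),(125,255,255));m[:,:180]=0;m[:,290:]=0;m[290:]=0
n,l,s,c=cv2.connectedComponentsWithStats(m)
for i in range(1,n):
    if s[i,4]>40: print("blue",s[i],c[i],ray("side",c[i],.211))
cv2.imwrite("pics/c10.png",cv2.resize(a[100:400,140:340],(400,600),interpolation=2))
E
```

```text
t 21.95 tcp [ 0.5009 -0.1006  0.3199] x [ 0.002 -0.    -1.   ] y [-0.213 -0.977 -0.   ] q [ 10.7   1.4  -7.8   0.  -80.6  67. ] F [ 2.5 -1.   0.9] w 0.0877
[[202.73574037 241.69285457]
 [236.08002207 191.12336943]]
red [183 234  22  17 280] [193.62857143 241.56428571] [0.49865704 0.35671493 0.304     ]
red [ 36 285  10  10  57] [ 40.56140351 289.63157895] [0.62420265 0.58791898 0.304     ]
blue [220 178  37  77 972] [233.08641975 205.26234568] [0.57964859 0.16019175 0.211     ]
```

The viewer limit is reached, so I'll check numerically: fit the carton's blue top face from the top image and the cylinder's foot against its stopper.

```bash
python3 - <<'E'
from h import *
st()
P=np.array([.607,.1175,.211]);y=np.array([.212,.977,0]);x=np.array([.977,-.212,0])
cor=[P+a*.0425*x+b*.029*y for a,b in((1,1),(1,-1),(-1,-1),(-1,1))]
for n,f in(("top","top10"),("side","side10")):
    im=cv2.imread(f"pics/{f}.png");h=cv2.cvtColor(im,cv2.COLOR_BGR2HSV)
    q=proj(n,cor);print(n,"pred",q.round(1).tolist())
    m=cv2.inRange(h,(98,120,40),(125,255,255));lo=q.min(0).astype(int)-25;hi=q.max(0).astype(int)+25
    z=np.zeros_like(m);z[lo[1]:hi[1],lo[0]:hi[0]]=m[lo[1]:hi[1],lo[0]:hi[0]]
    poly=np.zeros_like(m);cv2.fillConvexPoly(poly,q.round().astype(int),255)
    print("inside frac blue",(z[poly>0]>0).mean(),"V median",np.median(h[...,2][(poly>0)&(z>0)]))
    # shift search: bright top face matches the polygon
    v=h[...,2].astype(float)*(z>0);best=None
    res=[]
    for dx in np.arange(-.02,.021,.002):
        for dy in np.arange(-.02,.021,.002):
            p=np.zeros_like(m);cv2.fillConvexPoly(p,(proj(n,np.array(cor)+dx*x+dy*y)*16).round().astype(int),255,shift=4)
            ring=cv2.dilate(p,np.ones((5,5)))-p
            res.append((v[p>0].mean()-v[ring>0].mean(),dx,dy))
    res.sort(reverse=True);print(np.round(res[:4],3))
print("foot",ray("side",(130+215*200/545,180+415*220/600),.012),"stopper",ray("side",(193.6,241.6),.29))
im=cv2.imread("pics/side10.png")
a,b=cv2.imread("pics/side0.png"),im
print("bystander diff",[(k,round(float(cv2.absdiff(a,b)[v-8:v+8,u-8:u+8].mean()),1)) for k,u,v in(("bb",310,145),("br",333,133),("film",203,215),("tape",367,148),("timer",394,168),("tubes",158,255))])
E
```

```text
t 22.05 tcp [ 0.5014 -0.104   0.3197] x [ 0.001 -0.001 -1.   ] y [-0.219 -0.976  0.001] q [ 10.4   1.6  -7.7   0.1 -80.6  67. ] F [0.4 0.1 0.1] w 0.0878
top pred [[220.1, 160.2], [234.9, 165.3], [223.5, 182.5], [208.4, 177.1]]
inside frac blue 0.6820652173913043 V median 124.0
[[ 9.9176e+01 -0.0000e+00 -1.2000e-02]
 [ 9.8333e+01  2.0000e-03 -1.2000e-02]
 [ 9.7006e+01 -4.0000e-03 -1.2000e-02]
 [ 9.6698e+01 -2.0000e-03 -1.2000e-02]]
side pred [[215.6, 187.6], [235.0, 177.8], [256.9, 194.7], [237.3, 205.4]]
inside frac blue 0.8754208754208754 V median 118.0
[[ 8.7533e+01 -0.0000e+00 -2.0000e-03]
 [ 8.7213e+01  6.0000e-03 -2.0000e-03]
 [ 8.6620e+01  4.0000e-03 -2.0000e-03]
 [ 8.6466e+01  2.0000e-03 -2.0000e-03]]
foot [0.4991789  0.35565248 0.012     ] stopper [0.50949645 0.34792092 0.29      ]
bystander diff [('bb', 8.8), ('br', 8.2), ('film', 7.0), ('tape', 8.9), ('timer', 6.6), ('tubes', 11.9)]
```

The side fit puts the carton at (0, −2 mm) in the rack frame, which matches the TCP. The top fit's −12 mm is probably biased by the arm covering part of the view, and is within tolerance anyway. Handing in.

```bash
python3 -c "
from plant import r
print(r.close_job())"
```

```text
the job is handed in; nothing more can be done
None
```

I finished the job in the required order and handed it in at about 22 s of the 64 s allowed. The hand-in gives no verdict, so these are my own checks.

- **Cylinder:** I lifted it out over the rack's side rail, stood it on the mat and released it. The foot is about 1 cm from the mat centre. Its foot and stopper line up to about 13 mm over the height (about 0.05 rad). That is within the measuring error but close to the 0.06 rad limit, so I can't confirm the tilt any more closely.
- **Carton on the bench:** I stood it up at about (0.483, −0.260), 0.4 m from the rack, and released it. It fitted as upright to about 1 px in the top picture.
- **Carton in the rack:** I took it again from above and slid it in along the rack's y with no hoop contact. It seated at the predicted height, 6 mm above bench level, and I released it.
    - **Position:** the side camera and the arm's own position both put it about 2 mm from the rack centre.
    - **Disagreement:** the top camera gave −12 mm in rack y, still inside the 22 mm limit. I think the arm hiding part of that view caused the difference.
- **Robot:** at hand-in the gripper was open and well clear of everything.
- **Bystanders:** I saw none of them move. A rough picture comparison gave low differences (7–12 grey levels), but I did not measure the noise level to set them against.

I had reached the limit of 12 pictures, so the last checks used numbers only.

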